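# Open the pan rack's blind catch and load the paint pans

### The job

The shutter of the sloping pan rail is shut. Take the pin tool from its stand, slide its tip along the black groove in the rack's grey base until it drops into the hidden hole, and push the catch in there fully down, which opens the shutter. Stand the tool back upright in its stand, and slide every paint pan that lies on the table down the rail into the clear tube, fully inside it, paint side up and all with the finger tab pointing back up the slope; leave the glass, the eraser case and the ink jar alone.

Things in the scene. Friction and masses are not known exactly. Their poses are not given: they have to be found in the camera images.
- rack: pan rack, fixed to the table: a grey base 240 mm long (y), 44 mm wide (x), 40 mm high, whose long axis lies 40 mm to -x of this origin, and the sloping rail 40 mm to +x of it. Origin at table height, z up. A straight groove with a black floor runs along the middle of the base's top
- groove (a point): centre of the groove (9 mm wide, 90 mm long along y) on its floor, 4 mm below the base's top and 36 mm above the table; axes are the rack's. Hidden somewhere in that floor, black in black, centre within 32 mm of this point and different each time, is one blind hole: as wide as the groove, 11 mm long (y), with the catch plate at its bottom, 5 mm below the floor
- catch (a joint): travel (m) of the catch plate at the bottom of the hidden hole: 0 up (shutter shut), 0.008 fully pushed down (13 mm below the groove's floor). It takes about 3 N and stays where it is left
- shutter (a joint): steel shutter plate 22 x 3 mm across the rail at the mouth of the covered tube, moved by the catch (shutter = 2 x catch): 0 shut, standing 14 mm above the rail's floor; 0.016 open, sunk below the floor
- rail: slippery rail 290 mm long, sloping down 25 degrees to its own +y. Origin: middle of its floor; z square to the floor (up), x across. Channel 23 mm wide. y -0.145 to -0.06 (upper part): open trough with 4 mm high lips, loaded from above. y -0.06 to 0.145: tube with clear sides, its clear cover 19 mm above the floor, end stop at y 0.145. Shutter at y -0.064
- trough (a point): point on the floor of the open trough, on the rail's centre line at rail y = -0.105; axes are the rail's
- foot (a point): point beyond the rail's low end (rail y = 0.175), 8 mm above its floor line; axes are the rail's
- pin_grip (a point): pin tool, 60 g: centre of its wooden handle (14 x 14 mm, 60 mm long, sides square to this point's x and y), 81 mm from the tip; z points from tip to handle. Below the handle a square brass collar 28 x 28 x 6 mm, then a steel pin 5 mm across, 45 mm long, round tip. Starts upright in its stand, collar on the block's top
- pin_tip (a point): tip of the pin tool; axes as the handle's
- stand_hole (a point): tool stand, a wooden block 55 x 55 x 55 mm fixed to the table: centre of the mouth of its through hole, 14 mm square, on the block's top. The tool stands with its pin in the hole and its collar on the block
- pan1_c (a point): paint pan 1 (may be absent): white plastic tub 28 mm long (x), 20 mm wide (y), 16 mm high, 15 g, paint on its upper face (z up), all alike. A finger tab 5 mm long, 12 mm wide and 3 mm thick sticks out of its tail end (-x), level with the top. This point is the centre of the tub, 8 mm above its underside
- pan2_c (a point): paint pan 2 (may be absent): white plastic tub 28 mm long (x), 20 mm wide (y), 16 mm high, 15 g, paint on its upper face (z up), all alike. A finger tab 5 mm long, 12 mm wide and 3 mm thick sticks out of its tail end (-x), level with the top. This point is the centre of the tub, 8 mm above its underside
- pan3_c (a point): paint pan 3 (may be absent): white plastic tub 28 mm long (x), 20 mm wide (y), 16 mm high, 15 g, paint on its upper face (z up), all alike. A finger tab 5 mm long, 12 mm wide and 3 mm thick sticks out of its tail end (-x), level with the top. This point is the centre of the tub, 8 mm above its underside
- pan4_c (a point): paint pan 4 (may be absent): white plastic tub 28 mm long (x), 20 mm wide (y), 16 mm high, 15 g, paint on its upper face (z up), all alike. A finger tab 5 mm long, 12 mm wide and 3 mm thick sticks out of its tail end (-x), level with the top. This point is the centre of the tub, 8 mm above its underside
- pan5_c (a point): paint pan 5 (may be absent): white plastic tub 28 mm long (x), 20 mm wide (y), 16 mm high, 15 g, paint on its upper face (z up), all alike. A finger tab 5 mm long, 12 mm wide and 3 mm thick sticks out of its tail end (-x), level with the top. This point is the centre of the tub, 8 mm above its underside
- pan6_c (a point): paint pan 6 (may be absent): white plastic tub 28 mm long (x), 20 mm wide (y), 16 mm high, 15 g, paint on its upper face (z up), all alike. A finger tab 5 mm long, 12 mm wide and 3 mm thick sticks out of its tail end (-x), level with the top. This point is the centre of the tub, 8 mm above its underside
- tumbler: glass tumbler 76 mm across, 100 mm high, standing beside the work (bystander): origin at the centre of its underside
- eraser_case: flat grey eraser case 110 x 85 x 24 mm (bystander): origin at the centre of its underside
- ink: ink jar 52 mm across, 65 mm high (bystander): origin at the centre of its underside
There are look-alikes about, which are no part of the job. Of the things like the part that bears stand_hole, leave any that is purple; of the rest the smaller one is meant.

How it is judged:
On the way:
1. the catch in the hidden hole is pushed fully down with the tip of the pin tool (value of joint catch above 0.0068 m and z of pin_tip in the frame of groove below -0.007 m and x of pin_tip in the frame of groove between -0.008 and 0.008 m), for 0.1 s.
At the end, for the whole second after the job is handed in: Catch at least 6.5 of 8 mm down, shutter open; every pan present rests in the tube, its centre at least 18 mm past the mouth, paint up, tab uphill; the pin tool stands at rest in its stand (tip within 10 mm of the hole axis and 30 mm down, tilt under 0.15 rad) (value of joint catch above 0.0065 m and y of pan1_c in the frame of rail between -0.042 and 0.14 m and x of pan1_c in the frame of rail between -0.01 and 0.01 m and z of pan1_c in the frame of rail between 0 and 0.02 m and x of foot in the frame of pan1_c above 0.02 m and angle between each of pan1_c, pan2_c, pan3_c, pan4_c, pan5_c, pan6_c's own z axis and vertical below 0.75 rad and linear speed of each of pan1, pan2, pan3, pan4, pan5, pan6, pin below 0.02 m/s and y of pan2_c in the frame of rail between -0.042 and 0.14 m and x of pan2_c in the frame of rail between -0.01 and 0.01 m and z of pan2_c in the frame of rail between 0 and 0.02 m and x of foot in the frame of pan2_c above 0.02 m and y of pan3_c in the frame of rail between -0.042 and 0.14 m and x of pan3_c in the frame of rail between -0.01 and 0.01 m and z of pan3_c in the frame of rail between 0 and 0.02 m and x of foot in the frame of pan3_c above 0.02 m and y of pan4_c in the frame of rail between -0.042 and 0.14 m and x of pan4_c in the frame of rail between -0.01 and 0.01 m and z of pan4_c in the frame of rail between 0 and 0.02 m and x of foot in the frame of pan4_c above 0.02 m and y of pan5_c in the frame of rail between -0.042 and 0.14 m and x of pan5_c in the frame of rail between -0.01 and 0.01 m and z of pan5_c in the frame of rail between 0 and 0.02 m and x of foot in the frame of pan5_c above 0.02 m and y of pan6_c in the frame of rail between -0.042 and 0.14 m and x of pan6_c in the frame of rail between -0.01 and 0.01 m and z of pan6_c in the frame of rail between 0 and 0.02 m and x of foot in the frame of pan6_c above 0.02 m and horizontal distance between pin_tip and stand_hole below 0.01 m and z of pin_tip in the frame of stand_hole below -0.03 m and angle between pin_tip's own z axis and vertical below 0.15 rad); the robot touches nothing.
It fails at once if the tumbler is moved more than 30 mm or tipped (distance of tumbler from where it was at the start of the episode above 0.03 m or angle between tumbler's own z axis and vertical above 0.3 rad).
It fails at once if the eraser case is moved more than 30 mm or tipped (distance of eraser_case from where it was at the start of the episode above 0.03 m or angle between eraser_case's own z axis and vertical above 0.3 rad).
It fails at once if the ink is moved more than 30 mm or tipped (distance of ink from where it was at the start of the episode above 0.03 m or angle between ink's own z axis and vertical above 0.3 rad).
Of pan1, pan2, pan3, pan4, pan5, pan6 only 4 to 6 are there at a start; the rules pass over those that are not, and their reading is None.
At some moment in a run one of pan1, pan2, pan3, pan4, pan5, pan6 may be knocked a few centimetres aside while the robot is not near it.
It also fails if it takes over 208 s, if anything falls off the work surface, if the arm or the gripper's body presses on something with over 40 N, if the wrist force passes 120 N, or if a joint passes its speed limit or range.

### The arm

A 7-joint arm with a two-finger parallel gripper is mounted at the origin on the work surface. World frame = base frame: x ahead of the robot, y to its left, z up, the work surface at z = 0. Lengths are in m, angles in rad, forces in N, time in s.
With the tool pointing down it reaches from about 0.35 to 0.9 m from the base axis. Payload 8.1 kg.
Tool frame: the origin (TCP) lies at the very end of the fingers, on their centre line; the grasp point (between the pads) lies 19 mm behind it (arm.pinch_z is the distance from the TCP to the grasp point, in m); z points along the fingers, y is the line along which they close (so a half turn about z gives the same grasp; the last joint's range is limited). The gripper opens to 92 mm and grips with 3 to 60 N. Pads are 19 mm wide; open, the fingers measure 130 mm over their backs; the gripper's body (75 mm by 190 mm) begins 47 mm behind the grasp point.
Start: joints at [1.218, 0.434, 0.025, 1.573, -0.012, 1.134, -0.075], TCP at [0.154, -0.606, 0.227] pointing down, gripper open.
Joint ranges: [-2.62, 2.62], [-0.44, 2.09], [-1.27, 1.32], [0.08, 2.57], [-1.32, 4.46], [0.12, 2], [-2.74, 2.74]. Speed limits (rad/s): [2.22, 2.22, 3.01, 3.01, 3.14, 3.14, 3.14].

### API

Orientations are given as a unit quaternion [x, y, z, w].
In Python, from workcell import arm gives the robot as it stands. Calls block until the motion is done:
- arm.goto(position, orientation): joint-space move of the TCP to a pose.
- arm.line_to(position, ori=None, rate=0.15): straight line of the TCP; ori=None keeps the orientation; rate is the mean speed in m/s.
- arm.movej(angles): joint-space move.
- arm.ungrasp() and arm.grasp(f_grip=None): open the fingers fully, or close them until they stop; f_grip is the grip in N (None keeps the last).
- arm.hold(seconds).
- arm.solve_ik(position, orientation): joint angles nearest the present ones, or None.
- arm.snapshot(name): name is "scene" or "top" or "wrist"; returns a dict with "img" (400x640x3 uint8, red, green, blue), "range_z" (400x640 float32, m along the optical axis (not along the pixel's ray), 0 where there is no reading), "K" (3x3 intrinsics, pixels), "dist_coeffs" ([k1, k2, p1, p2, k3] as OpenCV has them; the pictures are not rectified), "eye" and "rotation" of the camera in the world. Camera axes: x right, y up, looking along -z (the intrinsics and any distortion apply to the point x, -y, -z); pixel columns grow to the right and rows downward; lengths in m; the calibration is good to about 2 mm. A picture is of the moment at which its call begins.
A pose or a line that the arm cannot do raises arm.IKError and nothing moves.
- arm.finish_job(): hands the job in; it is judged then, once.
Readings, each from a call of its own:
- arm.get_t(): time.
- arm.get_joints(): joint angles.
- arm.get_qvel(): joint speeds.
- arm.get_tau(): joint torques, N m.
- arm.get_ee_pos(): TCP position.
- arm.get_tcp_rot(): TCP orientation.
- arm.get_wrist_force(): force on the tool from outside, world axes, zero at the start.
- arm.get_wrist_torque(): the same for the moment, N m.
- arm.get_gripper_width(): finger opening in m.
- arm.get_gripper_force(): force on a finger pad.
Only numpy, scipy, OpenCV 4.12 (cv2) and the standard library are available. Lean on these libraries where they do the work, as an engineer would, in place of code of your own. Each camera call takes 0.05 s, during which the arm holds its last target. There are 200 camera calls.

## Working session

There is one attempt and no reset: what is moved stays moved. The work goes in short steps, each a Python script; the robot and the scene stay as the last script left them, time stands still between calls to the robot, and variables do not carry over. Pictures are saved under pics/ and viewed, at most 14 in all, crops included, and the job is handed in when it is done.

```bash
ls; mkdir -p pics; cat > h.py <<'E'
import numpy as np, cv2
from workcell import arm
from scipy.spatial.transform import Rotation as R
def snap(n,f=None):
    s=arm.snapshot(n)
    if f: cv2.imwrite('pics/'+f,s['img'][:,:,::-1]); np.savez('pics/'+f[:-4]+'.npz',**{k:np.array(v) for k,v in s.items()})
    return s
def load(f): return dict(np.load('pics/'+f+'.npz'))
def rays(s,uv):
    p=cv2.undistortPoints(np.array(uv,float).reshape(-1,1,2),s['K'],np.array(s['dist_coeffs'],float))[:,0]
    return np.c_[p[:,0],-p[:,1],-np.ones(len(p))]
def rotm(s):
    r=np.array(s['rotation'],float); return r if r.shape==(3,3) else R.from_quat(r.ravel()).as_matrix()
def atz(s,uv,z):  # intersect pixel rays with plane z
    d=rays(s,uv)@rotm(s).T; e=np.array(s['eye']); return e+d*((z-e[2])/d[:,2])[:,None]
def deproj(s,uv):
    uv=np.array(uv).reshape(-1,2); z=np.array([s['range_z'][int(v),int(u)] for u,v in uv])
    return np.array(s['eye'])+(rays(s,uv)*z[:,None])@rotm(s).T
def cloud(s):
    v,u=np.mgrid[0:400,0:640]; return deproj(s,np.c_[u.ravel(),v.ravel()]).reshape(400,640,3)
E
python3 - <<'E'
from h import *
for n in('scene','top'):
    s=snap(n,n+'0.png'); print(n,np.shape(s['rotation']),np.round(s['eye'],3),np.round(s['rotation'],3).tolist())
E
```

```text
pics
scene (4,) [ 0.956 -0.566  0.731] [0.405, 0.113, 0.254, 0.871]
top (4,) [0.373 0.071 1.608] [-0.045, 0.041, 0.714, -0.698]
```

View pics/scene0.png

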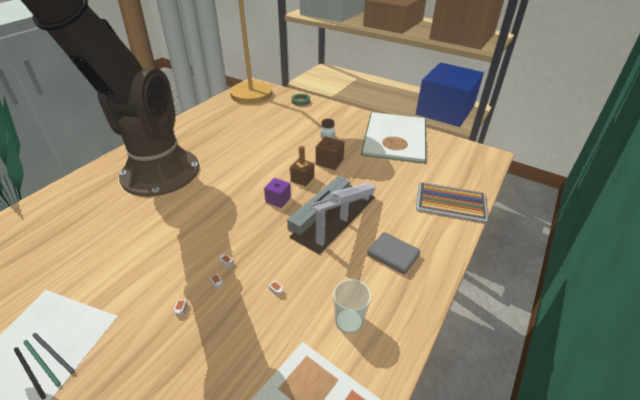

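View pics/top0.png

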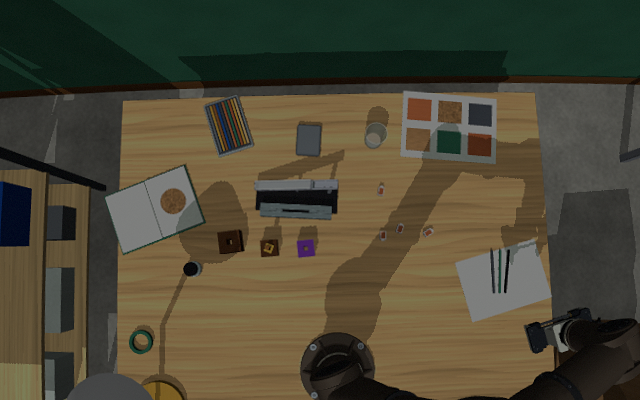

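The scene view shows the look-alike blocks: purple at (278,192), small wood with the pin tool at (302,172), and a larger dark one at (330,152). In the top view they are at (306,248), (269,248) and (230,242). I choose the small wood block with the tool. The top view has four pans, at (381,188), (400,228), (382,235) and (428,231). Next is a close crop to check, plus measurements.

```bash
python3 - <<'E'
from h import *
s=load('top0');c=cloud(s);im=s['img'][:,:,::-1]
a=cv2.resize(im[170:262,210:350],None,fx=4.28,fy=4.28,interpolation=3)[:, :600]
b=cv2.resize(im[170:250,365:445],None,fx=5,fy=5,interpolation=3)
o=np.zeros((600,800,3),np.uint8)
a=cv2.resize(im[165:265,210:350],(504,360),interpolation=2);b=cv2.resize(im[175:245,370:440],(290,290),interpolation=2)
o[:360,:504]=a;o[:290,505:795]=b
s2=load('scene0');i2=s2['img'][:,:,::-1]
o[362:600,:400]=cv2.resize(i2[140:254,250:440],(400,238),interpolation=2); o[362:600,402:640]=cv2.resize(i2[245:325,170:250],(238,238),interpolation=2)
cv2.imwrite('pics/crop0.png',o)
for n,uv in dict(p1=(381,188),p2=(400,228),p3=(382,235),p4=(428,231),tool=(269,248),blkcorner=(262,242),purp=(306,248),big=(230,242),ink=(192,268),eras=(308,138),tum=(375,132)).items():
    print(n,np.round(deproj(s,uv)[0],3),np.round(atz(s,[uv],.016)[0],3))
# rack points
m=(c[...,2]>.02)&(np.mgrid[0:400,0:640][1]>250)&(np.mgrid[0:400,0:640][1]<345)&(np.mgrid[0:400,0:640][0]>172)&(np.mgrid[0:400,0:640][0]<222)
for lo,hi in((.03,.037),(.037,.044),(.05,.08),(.08,.1),(.1,.13),(.13,.2)):
    q=c[m&(c[...,2]>lo)&(c[...,2]<hi)]
    if len(q): print(lo,hi,len(q),q.min(0).round(3),q.max(0).round(3))
E
```

```text
p1 [ 0.605 -0.167  0.008] [ 0.604 -0.166  0.016]
p2 [ 0.465 -0.225  0.019] [ 0.466 -0.225  0.016]
p3 [ 0.443 -0.163  0.018] [ 0.443 -0.163  0.016]
p4 [ 0.453 -0.321  0.016] [ 0.453 -0.321  0.016]
tool [0.406 0.209 0.112] [0.408 0.218 0.016]
blkcorner [0.428 0.237 0.056] [0.429 0.242 0.016]
purp [ 0.406  0.094 -0.   ] [0.406 0.094 0.016]
big [0.373 0.071 1.608] [0.431 0.35  0.016]
ink [0.347 0.468 0.063] [0.346 0.48  0.016]
eras [0.781 0.079 0.027] [0.784 0.079 0.016]
tum [ 0.8   -0.154  0.017] [ 0.8   -0.154  0.016]
0.03 0.037 279 [0.503 0.005 0.03 ] [0.638 0.265 0.037]
0.037 0.044 617 [0.503 0.007 0.037] [0.637 0.261 0.044]
0.05 0.08 200 [0.593 0.007 0.051] [0.634 0.249 0.08 ]
0.08 0.1 140 [0.593 0.011 0.08 ] [0.631 0.18  0.1  ]
0.1 0.13 346 [0.592 0.006 0.1  ] [0.627 0.143 0.13 ]
0.13 0.2 100 [ 0.588 -0.013  0.13 ] [0.62  0.075 0.148]
```

View pics/crop0.png

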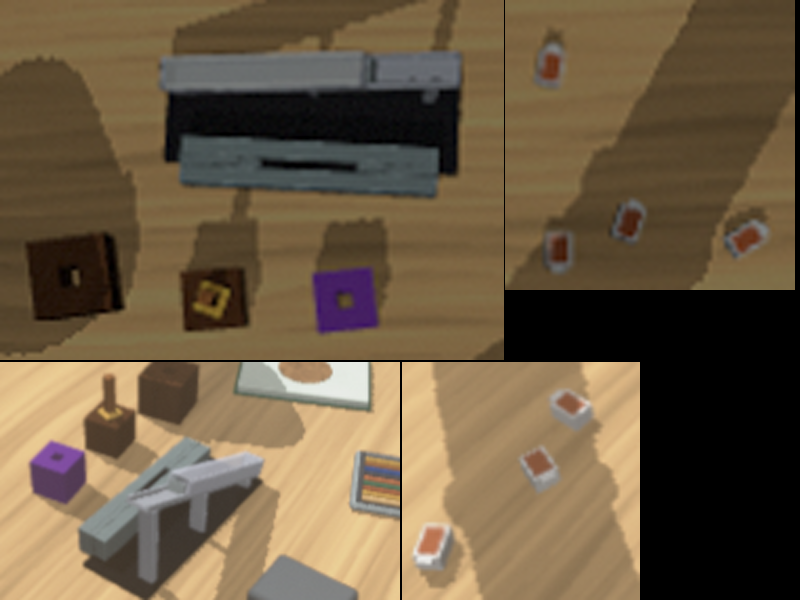

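The crop confirms it: the brass collar and handle are in the smaller wood block, the purple and the larger block are empty, and there are four pans, all paint up. Next come close wrist views on the way.

```bash
cat >> h.py <<'E'
def down(yaw): # tool z down; tool x at world angle yaw
    return (R.from_euler('z',yaw)*R.from_euler('x',np.pi)).as_quat()
E
python3 - <<'E'
from h import *
print(arm.get_tcp_rot(),arm.get_wrist_force(),arm.pinch_z)
for i,(p,yaw) in enumerate([((.47,-.22,.38),0),((.5,.13,.40),0),((.40,.2,.30),0)]):
    for y in (0,np.pi/2,-np.pi/2,np.pi):
        q=arm.solve_ik(p,down(yaw+y)); print(i,round(y,2),None if q is None else np.round(q,2))
E
```

```text
[ 9.92213287e-01  1.24548505e-01 -1.47240460e-04 -6.63761239e-04] [-0.82937387  0.95910721 -0.72757223] 0.0188
0 0 [ 0.51  0.18 -0.22  1.55  0.04  1.41 -1.28]
0 1.57 [ 0.72  0.21 -0.48  1.54  0.1   1.42  0.24]
0 -1.57 [-0.56  0.25  1.17  1.63 -0.24  1.42 -2.51]
0 3.14 [ 0.89  0.24 -0.7   1.53  0.16  1.43  1.75]
1 0 [ 0.41  0.31 -1.03  1.47  0.27  1.51 -2.18]
1 1.57 [ 0.44  0.32 -1.07  1.47  0.28  1.51 -0.63]
1 -1.57 [ 0.43  0.32 -1.07  1.47  0.28  1.51  2.51]
1 3.14 [ 0.44  0.33 -1.08  1.47  0.29  1.51  0.94]
2 0 [-0.77  0.07  0.21  1.88 -0.02  1.19 -2.13]
2 1.57 [ 0.42  0.27 -1.21  1.8   0.27  1.25 -0.86]
2 -1.57 [ 0.34  0.23 -1.07  1.81  0.21  1.23  2.35]
2 3.14 [ 0.21  0.18 -0.9   1.81  0.15  1.22  0.84]
```

```bash
python3 - <<'E'
from h import *
t=arm.get_t()
for i,p in enumerate([(.50,-.22,.30),(.54,.13,.36),(.40,.2,.30)]):
    arm.goto(p,down(np.pi/2)); s=snap('wrist',f'w{i}.png'); print(np.round(s['eye'],3),np.round(arm.get_ee_pos(),3),arm.get_t()-t)
a=[load(f'w{i}')['img'][:,:,::-1] for i in range(3)]
o=np.vstack([np.hstack([cv2.resize(a[0],(400,250)),cv2.resize(a[1],(400,250))]),np.hstack([cv2.resize(a[2],(400,250)),cv2.resize(a[2]*0,(400,250))])])
cv2.imwrite('pics/m1.png',o)
E
```

```text
[ 0.499 -0.151  0.457] [ 0.499 -0.222  0.3  ] 1.9417
[0.54  0.199 0.517] [0.54  0.128 0.36 ] 3.3333
[0.4   0.27  0.458] [0.401 0.199 0.3  ] 4.0917
```

View pics/m1.png

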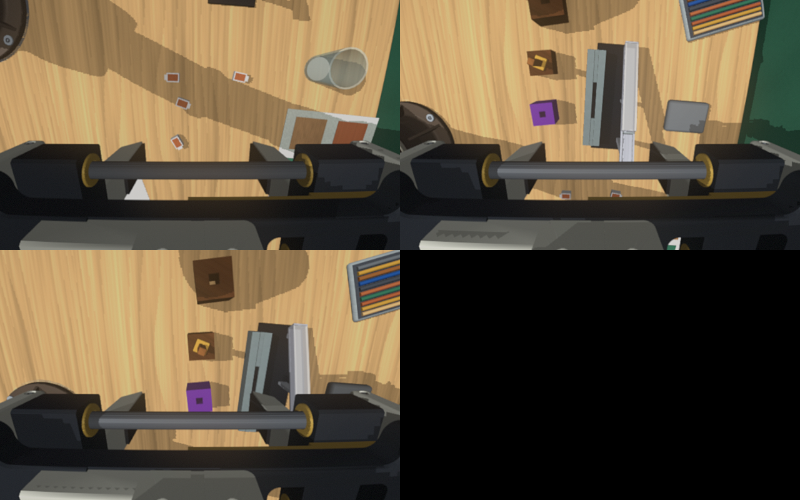

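The wrist views show the tool at w2 full-res (322,155), the rack with its black groove in w1 at about (310,160), and the pans in w0. Now I fit the poses from the depth.

```bash
python3 - <<'E'
from h import *
V,U=np.mgrid[0:400,0:640]
def rect(q,n):
    r=cv2.minAreaRect((q[:,:2]*1000).astype(np.float32)); print(n,len(q),'c',np.round(r[0],1),'size',np.round(r[1],1),'ang',round(r[2],1),'zmed',np.round(np.median(q[:,2]),4), 'z90',np.round(np.percentile(q[:,2],95),4))
s=load('w2');c=cloud(s);x,y,z=c[...,0],c[...,1],c[...,2]
near=(abs(x-.405)<.05)&(abs(y-.21)<.05)&(V<230)
rect(c[near&(z>.112)],'handle');rect(c[near&(z>.056)&(z<.066)],'collar');rect(c[near&(z>.05)&(z<.07)],'block')
for f in('w1','top0'):
    s=load(f);c=cloud(s);x,y,z=c[...,0],c[...,1],c[...,2]; B=(y>-.03)&(y<.28)&((V<255) if f=='w1' else True)
    b=B&(x>.49)&(x<.56)&(z>.037)&(z<.045);rect(c[b],f+' base')
    hsv=cv2.cvtColor(s['img'],cv2.COLOR_RGB2HSV)
    g=b*0
    m=B&(x>.49)&(x<.56)&(z>.03)&(s['img'].max(2)<45)
    n,l,st,ce=cv2.connectedComponentsWithStats(m.astype(np.uint8))
    k=[i for i in range(1,n) if st[i,4]>15]
    for i in k:
        vv,uu=np.where(l==i);p=atz(s,np.c_[uu,vv],.038);rect(p,f' groove uv {ce[i].round()}')
    m=B&(x>.575)&(x<.65)&(z>.045);q=c[m];print(f,'rail',len(q))
    # width bins along y
    for yy in np.arange(-.02,.28,.03):
        w=q[abs(q[:,1]-yy)<.006]
        if len(w)>5: print(round(yy,3),len(w),'x',np.percentile(w[:,0],[3,97]).round(4),'z',np.percentile(w[:,2],[5,50,95]).round(4))
E
```

```text
handle 197 c [427.2 211.7] size [13.5 53.2] ang 73.6 zmed 0.1207 z90 0.3043
collar 341 c [408.8 217.1] size [52.7 53.3] ang 1.1 zmed 0.0605 z90 0.0622
block 1540 c [408.5 217. ] size [55.1 54.1] ang 3.5 zmed 0.055 z90 0.0614
w1 base 4053 c [530.9 127.8] size [239.   44.3] ang 85.9 zmed 0.0397 z90 0.0412
 groove uv [141. 245.] 404 c [236.1 -12.3] size [79.7 40.2] ang 0.4 zmed 0.038 z90 0.038
w1 rail 9565
0.01 74 x [0.5892 0.615 ] z [0.0559 0.1305 0.1351]
0.04 219 x [0.5895 0.6196] z [0.1165 0.1198 0.1252]
0.07 136 x [0.5915 0.6214] z [0.1046 0.1121 0.1216]
0.1 243 x [0.5934 0.6236] z [0.1026 0.1149 0.1183]
0.13 436 x [0.586 0.625] z [0.0975 0.1038 0.3799]
0.16 4211 x [0.5879 0.6251] z [0.0898 0.4386 0.447 ]
0.19 220 x [0.5999 0.6301] z [0.0601 0.0727 0.0757]
0.22 188 x [0.6025 0.6331] z [0.0557 0.0592 0.0618]
0.25 101 x [0.6056 0.634 ] z [0.0451 0.0465 0.0492]
top0 base 625 c [532.3 126.1] size [239.   44.4] ang 86.0 zmed 0.0404 z90 0.0444
 groove uv [286. 210.] 19 c [533.3 154.3] size [26.8  6.7] ang 88.7 zmed 0.038 z90 0.038
 groove uv [301. 211.] 29 c [528.9 109.3] size [50.1  6.7] ang 88.7 zmed 0.038 z90 0.038
top0 rail 818
0.01 46 x [0.5899 0.6191] z [0.0723 0.1315 0.1395]
0.04 33 x [0.5919 0.6216] z [0.1139 0.1204 0.1264]
0.07 40 x [0.594  0.6221] z [0.0979 0.1192 0.1271]
0.1 44 x [0.5948 0.6244] z [0.0921 0.1134 0.1213]
0.13 35 x [0.5974 0.6276] z [0.0765 0.0992 0.1057]
0.16 34 x [0.5996 0.63  ] z [0.0673 0.0858 0.0916]
0.19 35 x [0.6011 0.6308] z [0.0642 0.0708 0.0757]
0.22 39 x [0.6043 0.6336] z [0.0484 0.0591 0.0643]
0.25 10 x [0.6126 0.6357] z [0.0452 0.0468 0.0514]
```

```bash
python3 - <<'E'
from h import *
V,U=np.mgrid[0:400,0:640]
s=load('w2');c=cloud(s);x,y,z=c[...,0],c[...,1],c[...,2]
m=(abs(x-.405)<.03)&(abs(y-.215)<.03)&(z>.112)&(z<.13)
q=c[m];r=cv2.minAreaRect((q[:,:2]*1000).astype(np.float32));print('handle',r,np.median(q,0))
hsv=cv2.cvtColor(s['img'],cv2.COLOR_RGB2HSV)
vv,uu=np.where((hsv[...,0]>18)&(hsv[...,0]<32)&(hsv[...,1]>150)&(hsv[...,2]>100)&(abs(x-.409)<.027)&(abs(y-.217)<.027)&(z<.07))
r=cv2.minAreaRect((atz(s,np.c_[uu,vv],.061)[:,:2]*1000).astype(np.float32));print('collar',len(uu),r)
# rail frame
s=load('w1');c=cloud(s);th=np.radians(-4.1)
ex=np.array([np.cos(th),np.sin(th)]);ey=np.array([-ex[1],ex[0]]);o=np.array([.531,.127])+.08*ex
d=c[...,:2]-o;a=d@ex;b=d@ey;B=(abs(a)<.03)&(b>-.15)&(b<.13)&(c[...,2]>.03)&(V<255)&(c[...,2]<.17)
t=np.radians(25);ry=b*np.cos(t)-c[...,2]*np.sin(t);rz=b*np.sin(t)+c[...,2]*np.cos(t)
for A in np.arange(-.02,.021,.0025):
  print(round(A,4),[ (int(k.sum()),np.round(np.median(rz[k]),4)) for k in (B&(abs(a-A)<.00125)&(b>-.1)&(b<-.065),B&(abs(a-A)<.00125)&(b>-.03)&(b<.1))])
E
```

```text
handle ((408.4378967285156, 217.00344848632812), (13.273541450500488, 13.703900337219238), 67.03199005126953) [0.40884689 0.21771723 0.12043848]
collar 243 ((408.74835205078125, 217.54351806640625), (27.718616485595703, 27.75176239013672), 68.69281768798828)
-0.02 [(0, np.float64(nan)), (0, np.float64(nan))]
-0.0175 [(0, np.float64(nan)), (0, np.float64(nan))]
-0.015 [(65, np.float64(0.0766)), (386, np.float64(0.0892))]
-0.0125 [(45, np.float64(0.0773)), (177, np.float64(0.0952))]
-0.01 [(42, np.float64(0.0732)), (186, np.float64(0.0954))]
-0.0075 [(54, np.float64(0.0735)), (182, np.float64(0.0953))]
-0.005 [(51, np.float64(0.0734)), (176, np.float64(0.0953))]
-0.0025 [(49, np.float64(0.0734)), (181, np.float64(0.0953))]
-0.0 [(51, np.float64(0.0732)), (178, np.float64(0.0954))]
0.0025 [(50, np.float64(0.0738)), (181, np.float64(0.0954))]
0.005 [(55, np.float64(0.0731)), (181, np.float64(0.0952))]
0.0075 [(49, np.float64(0.0735)), (175, np.float64(0.0952))]
0.01 [(53, np.float64(0.0734)), (180, np.float64(0.0953))]
0.0125 [(67, np.float64(0.077)), (175, np.float64(0.0953))]
0.015 [(33, np.float64(0.0773)), (120, np.float64(0.0951))]
0.0175 [(0, np.float64(nan)), (0, np.float64(nan))]
0.02 [(0, np.float64(nan)), (0, np.float64(nan))]
  return _methods._mean(a, axis=axis, dtype=dtype,
  ret = ret.dtype.type(ret / rcount)
```

```bash
python3 - <<'E'
from h import *
s=load('w1');i=s['img'][:,:,::-1]
s2=load('w2')['img'][:,:,::-1]
o=np.hstack([cv2.resize(i[55:255,290:390],(300,600),interpolation=2),cv2.resize(s2[120:190,285:355],(490,490),interpolation=2)[:, :] if 0 else np.vstack([cv2.resize(s2[120:190,285:355],(490,490),interpolation=2),np.zeros((110,490,3),np.uint8)])])
cv2.imwrite('pics/m2.png',o)
E
```

```text
(no output)
```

View pics/m2.png

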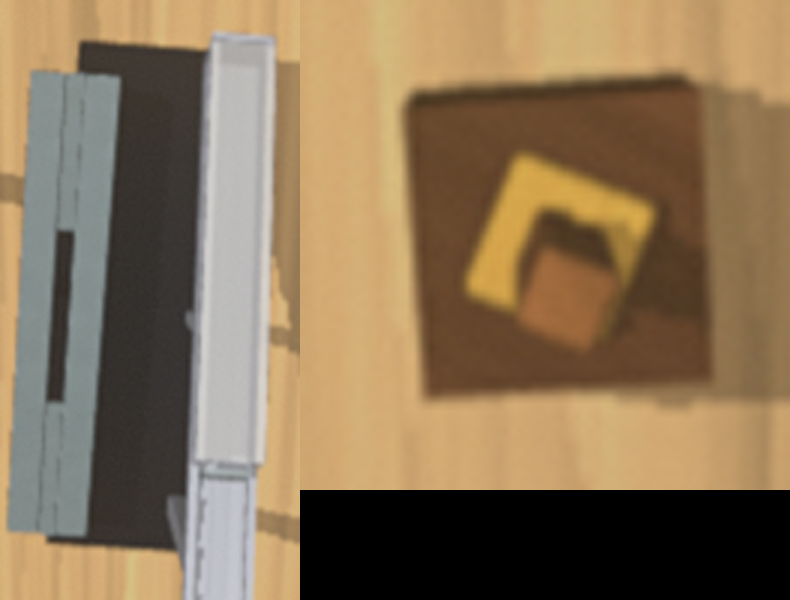

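The crop shows the black groove from full-image w1 (311.7,132) to (308,188), and the collar/handle turned about 68°. The rail cross-section fits: walls at ±15 mm, floor, 4 mm lips, cover at 19 mm plus its thickness. Now I grasp the tool.

```bash
cat >> h.py <<'E'
th=np.radians(-4.1); ex=np.array([np.cos(th),np.sin(th),0]); ey=np.array([-np.sin(th),np.cos(th),0]); G0=np.array([.531,.127,.036])
PIN=.0188
TOOL=np.array([.4086,.2173,.0])
E
python3 - <<'E'
from h import *
s=load('w1')
hs=s['img'].max(2).astype(int)
p=atz(s,[(290+65/3,55+232/3),(290+54/3,55+400/3)],.04);print('groove ends',p.round(4),p.mean(0).round(4),np.linalg.norm(p[0]-p[1]))
q=down(np.radians(68)); P=TOOL.copy()
arm.goto(P+[0,0,.15],q); arm.line_to(P+[0,0,.095-PIN],rate=.08)
arm.grasp(30); print(arm.get_gripper_width(),arm.get_gripper_force(),arm.get_wrist_force(),arm.get_ee_pos())
arm.line_to(P+[0,0,.095-PIN+.012],rate=.05);print(arm.get_wrist_force(),arm.get_wrist_torque())
arm.line_to(P+[0,0,.095-PIN+.09],rate=.1);arm.hold(.3);print(arm.get_wrist_force(),arm.get_gripper_width(),arm.get_t())
snap('wrist','w3.png')
E
```

```text
groove ends [[0.5343 0.1702 0.04  ]
 [0.5281 0.083  0.04  ]] [0.5312 0.1266 0.04  ] 0.08737426129106458
0.013794800959415337 29.99991148710251 [ 0.57149124  0.24046634 -1.0816815 ] [0.40854734 0.21726712 0.07615119]
[ 0.47514762 -0.74573653 -0.96762253] [-0.0318733  -0.04324501  0.04884349]
[ 0.51250843 -0.45567002 -1.25758821] 0.0138430847134489 8.725
```

View pics/w3.png

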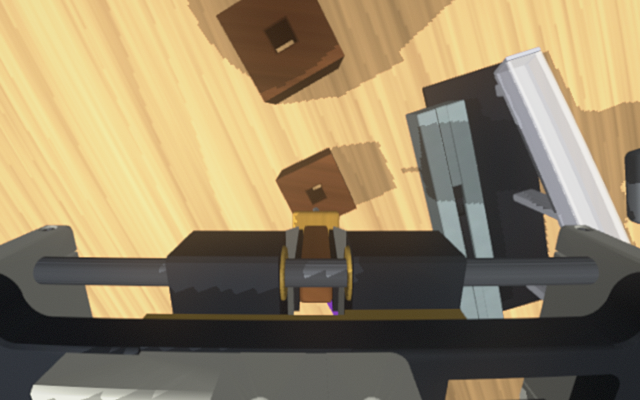

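The tool is held: collar at (316,218), with its empty stand hole at (316,193). Now for the groove contact.

```bash
cat >> h.py <<'E'
OFF=np.array([0,0,.0662])   # TCP = tip + OFF
GC=np.array([.5311,.1268,.036])
def gp(x,y,z): return GC+ex*x+ey*y+np.array([0,0,z])+OFF
def tipg():
    d=arm.get_ee_pos()-OFF-GC; return np.round([d@ex*1e3,d@ey*1e3,d[2]*1e3],2)
def wf(): f=np.array(arm.get_wrist_force()); return np.round([f@ex,f@ey,f[2]],2)
E
python3 - <<'E'
from h import *
print('hole',atz(load('w3'),[(316,193)],.055).round(4))
q=down(np.radians(68))
arm.goto(gp(0,-38,.04)*0+gp(0,-.038,.04),q); arm.line_to(gp(0,-.038,.010),rate=.1); arm.hold(.3); print(tipg(),wf())
f0=wf()
for z in np.arange(.007,-.003,-.001):
    arm.line_to(gp(0,-.038,z),rate=.03); arm.hold(.1); f=wf()-f0; print(round(z,4),tipg(),f)
    if f[2]>2: break
E
```

```text
hole [[0.4089 0.2182 0.055 ]]
[  0.29 -37.87  10.51] [ 0.12 -0.2  -0.08]
0.007 [-1.000e-02 -3.804e+01  6.950e+00] [-0.4  -0.16 -1.41]
0.006 [-1.000e-02 -3.797e+01  5.990e+00] [ 0.22  0.57 -1.64]
0.005 [-2.000e-02 -3.798e+01  4.980e+00] [-0.34  0.11 -0.09]
0.004 [ -0.   -37.97   4.  ] [-0.38  0.18 -1.05]
0.003 [-3.00e-02 -3.80e+01  2.96e+00] [-0.7   0.08 -0.78]
0.002 [  0.   -38.01   2.  ] [-0.63  0.23  0.35]
0.001 [-1.000e-02 -3.797e+01  1.000e+00] [-0.75  0.28 -0.7 ]
0.0 [-2.0e-02 -3.8e+01 -2.0e-02] [-0.3  -0.04 -0.72]
-0.001 [  0.11 -37.96  -0.73] [-1.98 -0.92  4.91]
```

```bash
python3 - <<'E'
from h import *
free=[]
for y in np.arange(-.037,.0385,.0015):
    arm.line_to(gp(0,y,-.0010),rate=.02); f=np.mean([wf() for _ in range(4)],0); print(round(y*1e3,1),tipg(),f.round(1),flush=True)
    if f[2]<1.2 and y>-.035: free.append(y)
    elif free: break
    if len(free)>=3: break
print(free,arm.get_t())
E
```

```text
-37.0 [  0.18 -37.4   -0.78] [-1.1 -1.7  5.6]
-35.5 [  0.28 -36.14  -0.77] [-0.8 -1.6  6.5]
-34.0 [  0.36 -34.54  -0.75] [-0.5 -1.4  5.6]
-32.5 [  0.43 -32.97  -0.74] [-1.2 -1.9  4.5]
-31.0 [  0.46 -31.47  -0.75] [-1.1 -1.   5.6]
-29.5 [  0.45 -29.95  -0.74] [ 0.5 -1.8  4.6]
-28.0 [  0.45 -28.45  -0.74] [-0.1 -1.4  5.7]
-26.5 [  0.5  -26.95  -0.72] [-0.1 -0.8  4.2]
-25.0 [  0.47 -25.48  -0.74] [-0.1 -2.2  5.2]
-23.5 [  0.49 -23.96  -0.72] [ 0.  -0.8  4.6]
-22.0 [  0.49 -22.44  -0.73] [-0.3 -1.3  4.3]
-20.5 [  0.46 -20.97  -0.74] [ 0.4 -1.6  5.4]
-19.0 [  0.47 -19.45  -0.73] [ 0.5 -1.6  4.4]
-17.5 [  0.48 -17.95  -0.74] [-0.8 -2.4  5.2]
-16.0 [  0.47 -16.42  -0.73] [-0.5 -2.4  6.1]
-14.5 [  0.49 -14.94  -0.72] [-0.6 -1.4  5.5]
-13.0 [  0.49 -13.45  -0.74] [-0.1 -2.3  5.3]
-11.5 [  0.49 -11.91  -0.7 ] [-0.1 -1.5  4.2]
-10.0 [  0.47 -10.67  -0.76] [-1.  -1.6  6. ]
-8.5 [ 0.49 -9.13 -0.75] [ 0.4 -2.5  6. ]
-7.0 [ 0.49 -7.54 -0.74] [ 0.  -2.   4.8]
-5.5 [ 0.5  -6.03 -0.73] [ 0.2 -1.9  4.7]
-4.0 [ 0.49 -4.51 -0.73] [ 0.8 -2.6  5.6]
-2.5 [ 0.51 -2.97 -0.71] [ 0.7 -1.3  4.4]
-1.0 [ 0.49 -1.49 -0.72] [ 0.4 -2.1  4.8]
0.5 [ 0.5  -0.16 -0.75] [ 0.2 -2.8  5.8]
2.0 [ 0.47  1.36 -0.75] [-1.3 -1.   5.1]
3.5 [ 0.47  2.95 -0.74] [ 0.9 -2.6  4.6]
5.0 [ 0.53  4.5  -0.71] [ 0.7 -1.8  5.7]
6.5 [ 0.49  5.99 -0.73] [-0.9 -1.4  5.3]
8.0 [ 0.49  7.33 -0.74] [-0.6 -3.   5.6]
9.5 [ 0.52  8.88 -0.75] [ 0.1 -1.4  4.1]
11.0 [ 0.49 10.47 -0.72] [-0.3 -2.1  5.5]
12.5 [ 0.07 13.1  -1.01] [0.4 1.2 0.2]
14.0 [-0.25 14.05 -1.26] [-0.  -0.2 -0.6]
15.5 [-0.11 15.54 -1.09] [-0.9  0.2 -1.2]
[np.float64(0.012500000000000046), np.float64(0.014000000000000047), np.float64(0.015500000000000048)] 22.4167
```

```bash
python3 - <<'E'
from h import *
y=.0163
arm.line_to(gp(0,y,-.001),rate=.02)
for z in [-.003,-.0045,-.006,-.008,-.010,-.0115,-.0125,-.0132,-.0138,-.0144]:
    arm.line_to(gp(0,y,z),rate=.03); arm.hold(.05); f=np.mean([wf() for _ in range(4)],0); print(z,tipg(),f.round(1),flush=True)
    if f[2]>12: break
arm.hold(.3);print(tipg(),wf())
E
```

```text
-0.003 [-0.07 16.23 -3.1 ] [ 0.  -0.9 -0.3]
-0.0045 [-0.02 16.28 -4.55] [-0.1  0.1 -0.3]
-0.006 [ 0.12 16.39 -5.92] [0.4 0.9 0.5]
-0.008 [ 0.07 16.35 -8.03] [-0.2 -0.7  0.5]
-0.01 [  0.04  16.34 -10.06] [1.  0.1 0.5]
-0.0115 [ -0.02  16.31 -11.55] [0.2 0.2 0.4]
-0.0125 [ -0.    16.29 -12.52] [0.8 0.3 1. ]
-0.0132 [ 1.000e-02  1.632e+01 -1.320e+01] [ 0.   0.3 -0.4]
-0.0138 [  0.1   16.37 -13.65] [ 0.2 -0.4  4.8]
-0.0144 [  0.15  16.43 -13.93] [-0.8 -0.2  7.6]
[  0.14  16.41 -13.94] [-1.5  -1.08  8.58]
```

The plate has bottomed (8.6 N). Retracting and returning the tool to its stand, then re-looking at the rail and pans.

```bash
python3 - <<'E'
from h import *
q=down(np.radians(68)); P=np.array([.4087,.2176,0])
arm.line_to(gp(0,.0163,.03),rate=.1)
arm.goto(P+[0,0,.165],q); arm.line_to(P+[0,0,.09],rate=.1); arm.hold(.2); f0=wf()
for z in np.arange(.084,.0745,-.002):
    arm.line_to(P+[0,0,z],rate=.03); arm.hold(.05); f=np.mean([wf() for _ in range(3)],0)-f0; print(round(z,3),f.round(1))
    if f[2]>3: break
arm.ungrasp(); arm.hold(.2); arm.line_to(P+[0,0,.16],rate=.15)
arm.goto((.40,.2,.30),down(np.pi/2)); a=snap('wrist','w4.png')
arm.goto((.54,.09,.32),down(-np.pi/2)); b=snap('wrist','w5.png')
arm.goto((.50,-.26,.26),down(np.pi/2)); c=snap('wrist','w6.png'); print(arm.get_t(),arm.get_joints().round(2))
o=[cv2.resize(k['img'][:,:,::-1],(400,250),interpolation=3) for k in(a,b,c)]
cv2.imwrite('pics/m3.png',np.vstack([np.hstack(o[:2]),np.hstack([o[2],cv2.resize(c['img'][40:240,220:540,::-1],(400,250))])]))
E
```

```text
0.084 [-0.4 -0.1  0.1]
0.082 [0.5 0.9 0.6]
0.08 [-0.3  0.3  0.4]
0.078 [ 0.5 -0.2  0.8]
0.076 [-0.3  0.5  3.4]
37.5583 [ 0.67  0.34 -0.39  1.65  0.14  1.17  0.26]
```

View pics/m3.png

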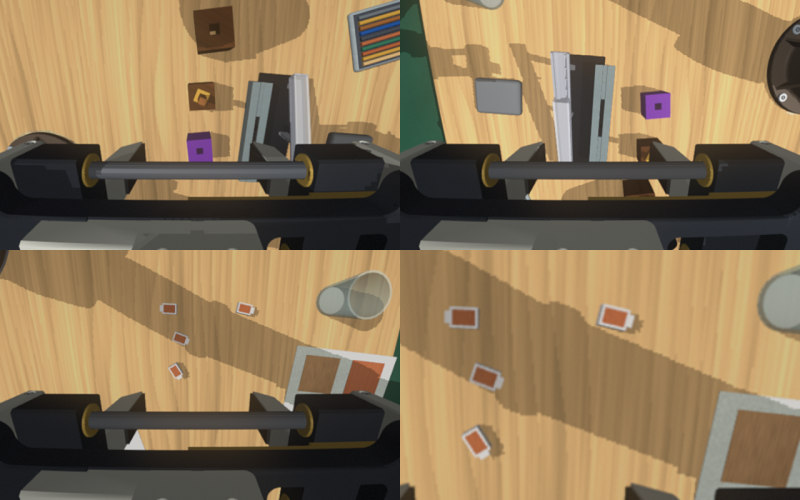

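The tool is back in its stand, and four pans are visible in w6 (full-res) at (270,94), (288,143), (283,193) and (393,94). Next I segment them by height and get tab directions from the paint.

```bash
cat >> h.py <<'E'
V,U=np.mgrid[0:400,0:640]
def pans(s,vmax=262,dbg=0):
    c=cloud(s); x,y,z=np.moveaxis(c,-1,0)
    m=(z>.0085)&(z<.021)&(x>.3)&(x<.75)&(y<-.04)&(y>-.5)&(V<vmax)&(s['range_z']>0)
    m=cv2.morphologyEx(m.astype(np.uint8),cv2.MORPH_OPEN,np.ones((2,2)))
    n,l,st,_=cv2.connectedComponentsWithStats(m); out=[]
    hsv=cv2.cvtColor(s['img'],cv2.COLOR_RGB2HSV)
    for i in range(1,n):
        if st[i,4]<40: continue
        k=l==i; vv,uu=np.where(k); P=atz(s,np.c_[uu,vv],.016)[:,:2]
        sat=hsv[...,1][k]; p=sat>110
        r=cv2.minAreaRect((P*1000).astype(np.float32)); w,h=r[1]; a=np.radians(r[2])+(0 if w>h else np.pi/2)
        C=np.array(r[0])/1000
        if max(w,h)>42 or max(w,h)<25 or p.sum()<15 : 
            if dbg: print('skip',st[i],np.round(C,3),w,h,p.sum())
            continue
        pc=P[p].mean(0); d=np.array([np.cos(a),np.sin(a)]); t=(pc-C)@d
        if t<0: a+=np.pi; d=-d      # paint lies ahead (+x) of full outline's centre
        cen=C+d*.0025
        out.append(dict(c=cen,a=(a+np.pi)%(2*np.pi)-np.pi,size=(round(max(w,h),1),round(min(w,h),1)),t=abs(t)*1e3,paint=pc,uv=(uu.mean().round(),vv.mean().round()),z=np.median(z[k])))
    return out
E
python3 - <<'E'
from h import *
for f in('w6','w0'):
  L=pans(load(f),dbg=1)
  for p in L: print(f,p['uv'],'c',p['c'].round(4),'paint',p['paint'].round(4),'deg',np.degrees(p['a']).round(1),p['size'],'t',p['t'].round(1),p['z'].round(4))
L=pans(load('w6'))
for i,p in enumerate(L):
  for j,o in enumerate(L):
    if i!=j:
      d=o['c']-p['c'];ca,sa=np.cos(p['a']),np.sin(p['a']);print(i,j,'along',round((d@[ca,sa])*1e3),'across',round((d@[-sa,ca])*1e3))
E
```

```text
skip [510  65  11  31 142] [ 0.747 -0.147] 10.31386661529541 35.70549774169922 0
w6 (np.float64(393.0), np.float64(95.0)) c [ 0.5944 -0.1657] paint [ 0.5939 -0.1647] deg 167.3 (33.5, 20.9) t 3.2 0.0159
w6 (np.float64(270.0), np.float64(94.0)) c [ 0.4453 -0.1665] paint [ 0.4436 -0.1654] deg -1.3 (33.6, 20.3) t 0.8 0.0159
w6 (np.float64(290.0), np.float64(143.0)) c [ 0.4655 -0.2256] paint [ 0.4645 -0.2242] deg 159.6 (32.8, 20.6) t 3.9 0.0161
w6 (np.float64(282.0), np.float64(195.0)) c [ 0.4548 -0.2933] paint [ 0.4532 -0.2932] deg 121.2 (33.7, 21.2) t 3.4 0.0156
skip [490  98   9  28 111] [ 0.747 -0.149] 10.233784675598145 36.748714447021484 0
w0 (np.float64(385.0), np.float64(124.0)) c [ 0.5949 -0.1661] paint [ 0.5943 -0.1649] deg 167.9 (34.7, 20.2) t 3.3 0.0161
w0 (np.float64(276.0), np.float64(125.0)) c [ 0.4458 -0.1672] paint [ 0.4439 -0.1655] deg -0.3 (32.4, 19.1) t 0.6 0.0158
w0 (np.float64(293.0), np.float64(166.0)) c [ 0.4654 -0.2253] paint [ 0.464  -0.2239] deg 161.2 (32.3, 20.7) t 4.2 0.0158
w0 (np.float64(284.0), np.float64(228.0)) c [ 0.4503 -0.3193] paint [ 0.4488 -0.3197] deg 119.0 (34.8, 21.9) t 2.9 0.0156
0 1 along 145 across 33
0 2 along 113 across 87
0 3 along 108 across 155
1 0 along 149 across 4
1 2 along 21 across -59
1 3 along 12 across -127
2 0 along -100 across -101
2 1 along 39 across -48
2 3 along -14 across 67
3 0 along 37 across -185
3 1 along 113 across -58
3 2 along 52 across -44
```

Pan 4 has already been knocked (y −0.319 → −0.293). The tab direction of the pan at (270,94) is ambiguous, so I'll look closer.

```bash
python3 - <<'E'
from h import *
i=load('w6')['img'][:,:,::-1]
t=[cv2.resize(i[v-20:v+20,u-20:u+20],(390,290),interpolation=2) for u,v in((270,94),(393,95),(290,143),(282,195))]
cv2.imwrite('pics/m4.png',np.clip(np.vstack([np.hstack(t[:2]),np.hstack(t[2:])]).astype(float)*1.3,0,255))
q0=arm.get_joints()
t=np.radians(25)
o=GC*[1,1,0]+.08*ex
rx=ex; ry=ey*np.cos(t)-np.array([0,0,np.sin(t)]); rz=np.cross(rx,ry)
for s in(1,-1):
    X=s*ry;Z=-rz;Y=np.cross(Z,X); Q=R.from_matrix(np.c_[X,Y,Z]).as_quat()
    F=o+rz*(.0733)   # rz-coordinate of floor is .0733 relative to world-height 0 at o
    for yy in(-.105,-.12):
        # point on floor with rail offset measured from rail centre
        print(s,yy,(F+ry*yy).round(4),[None if (k:=arm.solve_ik(F+ry*yy+rz*h,Q)) is None else k.round(2) for h in(.006,.06)])
E
```

```text
1 -0.105 [0.6063 0.0571 0.1108] [array([-0.18,  0.65, -0.37,  1.62,  0.62,  1.24, -0.89]), array([-0.18,  0.62, -0.43,  1.55,  0.61,  1.35, -0.87])]
1 -0.12 [0.6053 0.0435 0.1171] [array([-0.16,  0.64, -0.37,  1.63,  0.62,  1.23, -0.87]), array([-0.16,  0.61, -0.42,  1.56,  0.6 ,  1.35, -0.85])]
-1 -0.105 [0.6063 0.0571 0.1108] [array([ 0.14,  0.83, -0.95,  1.59,  0.94,  1.5 ,  2.02]), array([ 0.12,  0.79, -0.99,  1.52,  0.9 ,  1.59,  2.05])]
-1 -0.12 [0.6053 0.0435 0.1171] [array([ 0.17,  0.81, -0.95,  1.6 ,  0.93,  1.5 ,  2.04]), array([ 0.14,  0.77, -0.99,  1.53,  0.89,  1.58,  2.07])][ WARN:0@0.252] global loadsave.cpp:1063 imwrite_ Unsupported depth image for selected encoder is fallbacked to CV_8U.
```

View pics/m4.png

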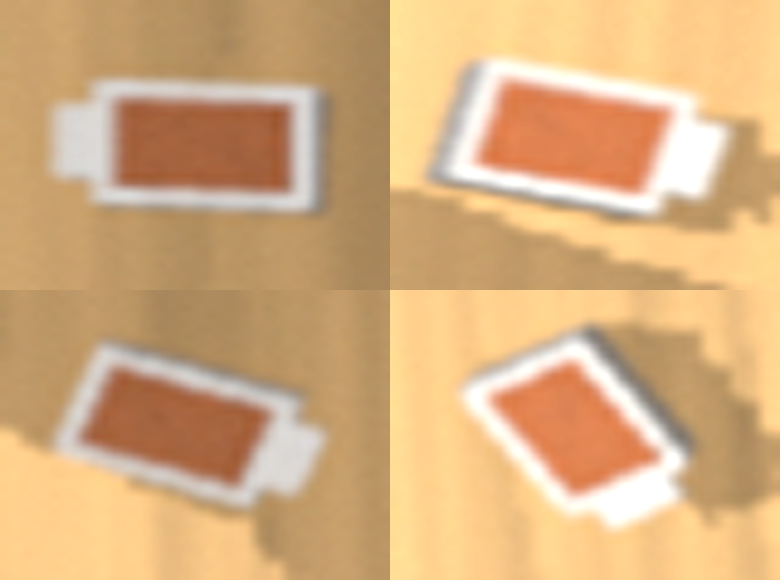

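Tabs confirmed: the (270,94) pan's tab is to image-left (−x), the (393,95) one's to the right, (290,143) right-down, (282,195) down. All computed headings are right. Pick order is 4th, 3rd, 2nd, 1st for finger clearance. Picking the first.

```bash
cat >> h.py <<'E'
t25=np.radians(25); ry=ey*np.cos(t25)-np.array([0,0,np.sin(t25)]); rz=np.cross(ex,ry)
O=np.array([.531,.127,0])+.08*ex+np.array([0,0,.0733/np.cos(t25)])
QR=R.from_matrix(np.c_[ry,np.cross(-rz,ry),-rz]).as_quat()
DX=0.
def rp(y,h): return O+ry*y+rz*h+ex*DX
HG=.0065
def look(f): 
    arm.goto((.50,-.26,.26),down(np.pi/2)); s=snap('wrist',f); L=pans(s); print([(p['c'].round(3).tolist(),round(float(np.degrees(p['a'])))) for p in L]); return L
def pick(p):
    q=down(p['a']); P=np.r_[p['c'],0]
    arm.goto(P+[0,0,.10],q); arm.line_to(P+[0,0,HG],rate=.12); arm.grasp(15)
    arm.line_to(P+[0,0,.16],rate=.2); w=arm.get_gripper_width(); print('width',w); return w
def place(yr=-.108):
    arm.goto(rp(yr,.10),QR); arm.line_to(rp(yr,.025),rate=.12); arm.hold(.2); f0=np.mean([arm.get_wrist_force() for _ in range(4)],0)
    for h in(.008,.005,.003,.002,.001):
        arm.line_to(rp(yr,HG+h),rate=.03); f=np.mean([arm.get_wrist_force() for _ in range(4)],0)-f0
        print(h,'x,n',round(f@ex,1),round(f@rz,1),flush=True)
        if f@rz>3: return h
    return 0
def release(yr=-.108):
    arm.ungrasp(); arm.hold(.3); arm.line_to(rp(yr,.10),rate=.2)
E
python3 - <<'E'
from h import *
s=load('w1');c=cloud(s);d=c-O;x,y,z=d@ex,d@ry,d@rz
B=(abs(x)<.008)&(V<255)&(abs(z)<.03)
for Y in np.arange(-.075,-.045,.003):
    k=B&(abs(y-Y)<.0015);print(round(Y,3),k.sum(),np.median(z[k]).round(4))
k=B&(z>.015);print('ymax cover',np.percentile(y[k],99.5),'shutter?',np.sum((abs(x)<.01)&(abs(y+.064)<.004)&(z>.008)&(z<.018)))
s=load('w5');c=cloud(s);d=c-O;x,y,z=d@ex,d@ry,d@rz
print('after',np.sum((abs(x)<.01)&(abs(y+.064)<.004)&(z>.008)&(z<.018)), np.median(z[(abs(x)<.01)&(y>-.14)&(y<-.07)&(abs(z)<.02)]))
for A in np.arange(-.018,.0181,.0015):
    k=(abs(x-A)<.00075)&(y>-.13)&(y<-.075)&(abs(z)<.02); print(round(A*1e3,1),k.sum(),np.median(z[k]).round(4),end='; ')
E
```

```text
-0.075 25 0.0001
-0.072 27 -0.0001
-0.069 26 0.0
-0.066 42 0.0009
-0.063 23 0.0143
-0.06 21 0.0012
-0.057 44 0.0213
-0.054 29 0.0222
-0.051 28 0.0221
-0.048 26 0.0221
ymax cover 0.25378421916975763 shutter? 41
after 0 0.00015249626864608702
-18.0 0 nan; -16.5 0 nan; -15.0 97 0.0033; -13.5 64 0.0042; -12.0 55 0.004; -10.5 39 0.0002; -9.0 58 0.0002; -7.5 63 0.0001; -6.0 62 0.0002; -4.5 62 0.0001; -3.0 62 0.0001; -1.5 60 0.0003; 0.0 64 0.0001; 1.5 59 0.0002; 3.0 61 0.0003; 4.5 63 0.0002; 6.0 61 0.0002; 7.5 58 0.0002; 9.0 59 0.0001; 10.5 66 0.0002; 12.0 100 0.0029; 13.5 64 0.0042; 15.0 53 0.0043; 16.5 3 0.0031; 18.0 0 nan;
  return _methods._mean(a, axis=axis, dtype=dtype,
  ret = ret.dtype.type(ret / rcount)
```

The mouth and shutter sit exactly where predicted, and the shutter is now gone (open). The 180° view puts the rail centre within 0.5 mm.

```bash
sed -i 's/^DX=.*/DX=.0003/' h.py; python3 - <<'E'
from h import *
L=look('w7.png'); p=min(L,key=lambda p:np.linalg.norm(p['c']-[.4548,-.2933]))
w=pick(p)
if .017<w<.023:
    h=place(); print('stop',h)
    if h<=.002: release(); arm.goto((.54,.09,.32),down(-np.pi/2)); snap('wrist','w8.png')
print(arm.get_t())
E
```

```text
[([0.594, -0.166], 167), ([0.445, -0.167], -1), ([0.465, -0.226], 159), ([0.455, -0.293], 121)]
width 0.01967262065903015
0.008 x,n -0.5 1.2
0.005 x,n -1.6 0.9
0.003 x,n -0.5 1.5
0.002 x,n -0.2 0.6
0.001 x,n -0.1 1.5
stop 0
50.4583
```

```bash
python3 - <<'E'
from h import *
s=snap('scene','s1.png')
a=cv2.resize(load('w8')['img'][60:280,180:400,::-1],(400,400),interpolation=2)
b=cv2.resize(s['img'][160:260,270:390,::-1],(400,400),interpolation=2)
cv2.imwrite('pics/m5.png',np.hstack([a,b]))
E
```

```text
(no output)
```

View pics/m5.png

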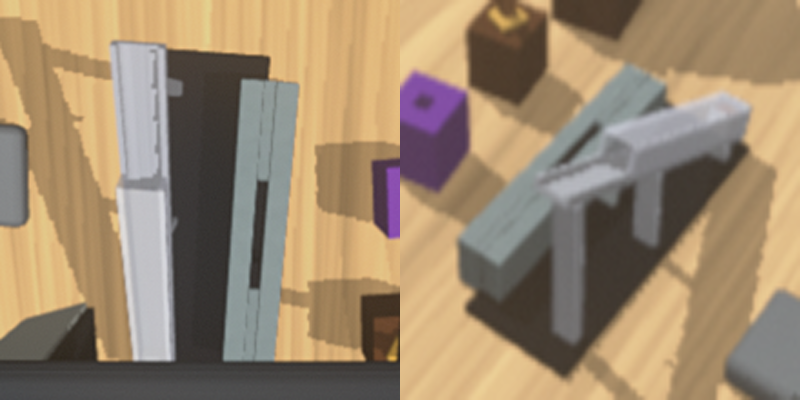

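The trough is empty and a faint reddish pan shows at the tube's low end (715,115). Continuing with the other three, each re-detected before its pick.

```bash
python3 - <<'E'
from h import *
for i,t in enumerate([(.465,-.226),(.445,-.167),(.594,-.166)]):
    L=look(f'v{i}.png'); p=min(L,key=lambda p:np.linalg.norm(p['c']-t)); print(p['size'],p['t'])
    if np.linalg.norm(p['c']-t)>.06 or len(L)!=3-i: print('unexpected'); break
    w=pick(p)
    if not .017<w<.023: break
    h=place()
    if h>.002: print('stop',h); break
    release(); print(arm.get_t())
arm.goto((.50,-.26,.26),down(np.pi/2)); s=snap('wrist','w9.png')
b=snap('scene','s2.png'); c=snap('top','t2.png')
cv2.imwrite('pics/m6.png',np.hstack([cv2.resize(b['img'][120:320,170:410,::-1],(480,400),interpolation=2),cv2.resize(c['img'][160:280,210:300,::-1],(300,400),interpolation=2)]))
print(pans(s))
E
```

```text
[([0.594, -0.166], 167), ([0.445, -0.167], -1), ([0.465, -0.226], 160)]
(32.8, 20.6) 4.012096429666794
width 0.019446468315146577
0.008 x,n 0.7 -0.3
0.005 x,n -0.3 0.0
0.003 x,n -1.0 -0.4
0.002 x,n 0.0 0.1
0.001 x,n -0.9 -1.2
62.7833
[([0.594, -0.166], 168), ([0.445, -0.167], -1)]
(33.6, 20.3) 1.7121750181874822
width 0.02002069725314282
0.008 x,n 0.7 -0.7
0.005 x,n 0.5 -0.3
0.003 x,n -0.2 -0.8
0.002 x,n 0.6 -0.6
0.001 x,n 0.7 -0.7
74.325
[([0.594, -0.166], 168)]
(33.3, 20.7) 3.1803327276286866
width 0.01988673137741979
0.008 x,n -1.7 0.6
0.005 x,n -0.0 -0.5
0.003 x,n -0.4 -0.4
0.002 x,n -0.0 0.0
0.001 x,n -0.7 -0.2
85.8833
[]
```

View pics/m6.png

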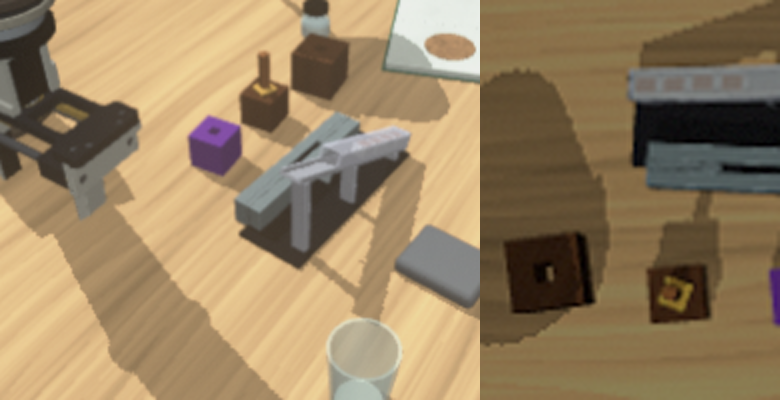

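Four pans show through the cover in the top view (crop x 645–745, y 83), and the tool is upright in its stand. One last whole-table check for pans the arm may have hidden.

View pics/t2.png

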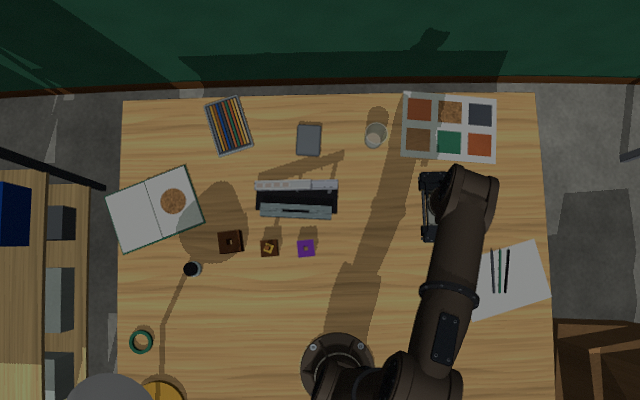

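The table is clear of pans: the start corner is visible and empty, and the area under the arm was empty at the start. Handing in.

```bash
python3 -c "
from h import *
print(arm.finish_job(),arm.get_t())"
```

```text
the job is handed in; nothing more can be done
the job is handed in; nothing more can be done
```

I handed the job in at about 86 s: catch pushed fully down, shutter open, tool back upright in its stand, all four pans in the tube, and the glass, eraser case and ink jar left alone; the judge's verdict was not shown.

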